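# Load a battery pack into a charging bay through its spring gate

### The job

Load the battery pack into the charging bay: lay it on the bay's open apron, contacts towards the gate, and push it along the floor through the two-leaf spring gate until it bears on the sprung contact plate inside and has pressed it about half-way in, feeling for it and without pushing the plate to its end. Then take the gripper out so that the gate closes behind the pack, and leave the heatsink, the mouse and the other things on the desk alone.

Things in the scene. Friction and masses are not known exactly. Their poses are not given: they have to be found in the camera images.
- pack_center (a point): The loose battery pack: a dark steel-grey block with rounded upright corners (8 mm radius), 60 mm long (x), 46 mm wide (y), 34 mm high, 0.11 to 0.22 kg, lying flat on the desk. This point is its centre, 17 mm above its underside. Its x axis points to the contact end, z up.
- pack_nose (a point): Middle of the pack's contact end (two brass strips), 30 mm ahead of its centre along x, 17 mm above its underside.
- bay: The charging bay, a low grey track fixed to the desk, 272 mm long (x = -100 to 172), 80 mm wide. Origin: underside, on the gate line, mid-width; x = the way the pack is pushed, y left, z up. Floor top at z = 4 mm, guides up to z = 16 mm, open above as far as the hood. Apron before the gate: rails 58 mm apart at x = -90 to -38 mm, then a funnel to a throat 49 mm wide at x = -18 to 0.
- gate (a point): Middle of the gate, 18 mm above the desk, on the bay's x = 0; same axes as the bay. Hinge posts at y = +-33.5 mm, 41 mm high. Behind it: a wide pocket for the swung leaves, a second funnel at x = 37 to 53 mm, then a channel 49 mm wide. Free from above up to the hood at x = 80 mm, so fingers can follow the pack.
- hood (a point): Middle of the upper front edge of the grey hood over the bay's inner end, 80 mm past the gate; underside 44 mm, top 47 mm above the desk; it reaches to x = 171 mm. Under it a depth stop carries the sprung contact plate. Its depth differs each time and is not measured: the free plate's face lies 94 to 128 mm past the gate; find it by touch.
- leaf_left (a joint): Left (+y) leaf of the gate, a black upright plate 32 mm long, 28 mm high and 3 mm thick, hinged on the left post. 0 = shut across the channel; grows (rad) to 1.45 as it swings inward (to the bay's +x). It cannot swing outward. A spring shuts it (0.02 N m shut, 0.05 N m wide open), and it leans on whatever stands in the gate: pack and leaves together drag with up to about 5 N.
- leaf_right (a joint): Right (-y) leaf, the mirror image of the left one: 0 = shut, grows to 1.45 rad as it swings inward.
- contact_plate (a joint): How far the sprung contact plate under the hood is pressed in from its free position (m): 0 = free, 0.010 = its end, hard. It begins to yield at 2.5 N and takes about 1 N more for each mm, besides the drag of the pack; about half-way is 0.005 (about 7.5 N). When let go it comes back by 1 to 3 mm only (friction) and stays a few mm in.
- heatsink: Finned aluminium heatsink, 32 x 40 x 24 mm, a bystander. Origin at the centre of its underside.
- mouse: Silver computer mouse beside the bay, 104 x 60 mm, 37 mm high, a bystander. Origin at the centre of its underside.
Not all that is in view belongs to the job. Of the things that look like the part that bears pack_center, the smaller one is meant.

How it is judged:
On the way, in this order (a step that is already met when the one before it is completed fails the run):
1. the pack lies on the apron before the shut gate, contacts towards it (x of pack_nose in the frame of bay between -0.06 and 0.004 m and y of pack_nose in the frame of bay between -0.01 and 0.01 m and y of pack_center in the frame of bay between -0.01 and 0.01 m and z of pack_center in the frame of bay below 0.025 m and value of joint each of leaf_left, leaf_right below 0.15 rad), for 0.2 s.
2. the pack goes through the gate along the floor, holding both leaves open (x of pack_nose in the frame of bay between 0.02 and 0.07 m and z of pack_center in the frame of bay below 0.026 m and value of joint each of leaf_left, leaf_right above 0.5 rad), for 0.1 s.
3. the pack presses the contact plate in by 3.5 mm or more (value of joint contact_plate above 0.0035 m and x of pack_nose in the frame of bay above 0.094 m), for 0.2 s.
At the end, for the whole second after the job is handed in: The pack lies flat in the bay behind the gate, contact end first and in line with the channel within 0.12 rad, still pressing the contact plate in by more than 1 mm; both leaves are shut (under 0.1 rad) and the pack is at rest (value of joint each of leaf_left, leaf_right below 0.1 rad and value of joint contact_plate above 0.001 m and x of pack_nose in the frame of bay above 0.093 m and z of pack_center in the frame of bay below 0.026 m and angle between the x axis of pack_nose and the x axis of bay, either way round below 0.12 rad and linear speed of pack below 0.01 m/s); the robot touches nothing.
It fails at once if the contact plate is pushed to its end (more than 8.5 mm) (value of joint contact_plate above 0.0085 m).
It fails at once if the robot presses on the bay with more than 25 N (contact force between the arm and bay above 25 N).
It fails at once if the pack is tipped by more than 0.6 rad (angle between pack_center's own z axis and vertical above 0.6 rad).
It fails at once if the heatsink or the mouse is moved by more than 30 mm (distance of any of heatsink, mouse from where it was at the start of the episode above 0.03 m).
It also fails if it takes over 56 s, if anything falls off the work surface, if the arm or the gripper's body presses on something with over 40 N, if the wrist force passes 120 N, or if a joint passes its speed limit or range.

### The arm

A 7-joint arm with a two-finger parallel gripper is mounted at the origin on a cart in front of the work surface, level with it; the furniture and walls round the work are solid. World frame = base frame: x ahead of the robot, y to its left, z up, the work surface at z = 0. Lengths are in m, angles in rad, forces in N, time in s.
With the tool pointing down it reaches from about 0.35 to 0.9 m from the base axis. Payload 8.1 kg.
Tool frame: the origin (TCP) lies midway between the tips of the shut fingers; the grasp point (between the pads) lies 19 mm behind it; z points along the fingers, y is the direction in which the jaws open and shut (so a half turn about z gives the same grasp; the last joint's range is limited). The gripper opens to 85 mm and grips with 20 to 120 N. Pads are 22 mm wide; open, the fingers measure 114 mm over their backs; the gripper's body (76 mm by 85 mm) begins 54 mm behind the grasp point. The pads swing forward as they close: fully open they stand 13 mm farther back than shut.
Start: joints at [1.232, 0.434, 0.025, 1.573, -0.012, 1.134, -0.075], TCP at [0.146, -0.608, 0.231] pointing down, gripper open.
Joint ranges: [-2.62, 2.62], [-0.44, 2.09], [-1.27, 1.32], [0.08, 2.57], [-1.32, 4.46], [0.12, 2], [-2.74, 2.74]. Speed limits (rad/s): [2.22, 2.22, 3.01, 3.01, 3.14, 3.14, 3.14].

### API

Orientations are given as a unit quaternion [w, x, y, z].
In Python, from station import r gives the robot as it stands.
- The arm moves only by the shell command python3 -m inch 'ROWS' [FORCE]. ROWS is JSON, a list of rows, each an object with "gripper": the opening, from 0 (shut) to 1 (fully open); "offset": the shift along the world's x, y, z scaled (see below), a list of three; "spin": the turn about the world's z scaled (see below). A call has 1 to 8 rows; each row shifts and turns the commanded pose from where the row before left it; what a row does not reach is not made up. The controller multiplies each number of a shift by 40 cm and each number of a turn by 0.08 rad. A row lasts 1/12 s, in which the tool goes at most 41.7 mm and 7.16 degrees, less where a joint would pass 70% of its speed; a pose out of reach is approached as far as the arm can. A call with a number of a shift or a turn outside -1 to 1 is refused whole. A call with a gripper value outside its range is refused whole. The fingers move at their own pace and stop on an object; FORCE is the grip in N (left out, the last holds). Time passes only in rows, so rows that do not move let the fingers close. It gives the time, the measured TCP pose, the force and the opening at its end, in the units of the state.
- r.state(): the state, without advancing time (a new reading comes with each control period).
- r.capture(name): name is "side" or "top" or "wrist"; returns (picture, depth): 480x640x3 uint8, blue, green, red; 480x640 float32, m along the optical axis (not along the pixel's ray), 0 where there is no reading.
- r.get_calibration(name): a dict with "K" (3x3 intrinsics, pixels), "R" (3x3) and "t" (3): a world point X has camera coordinates R X + t. Camera axes: x right, y down, z forward; pixel columns grow to the right and rows downward; lengths in m; the calibration is good to about 2 mm. A picture is of the moment at which its call begins: read the wrist's pose just before it. get_calibration takes no time and is no camera call; for the wrist camera it gives the pose at the moment of the call.
- r.sign_off(): hands the job in, once; it reports no verdict.
Trained networks look in the newest picture that a camera, given by its name, has taken for a name from the list of things; names that differ only in an ending like _2 or _b are one class to them, and where a whole thing is asked for, a point or a joint stands for the part that bears it (a point fixed in the world has none). Each returns a list of dicts, best first, with "conf" (0 to 1); they miss things now and then, are a little off and sometimes report something else, mostly with a low value. They report only what shows in the picture. A call takes as long as a camera call. They do not tell look-alikes from the thing itself.
- r.find_in(camera, query): "centre" ([x, y, z] in m, in world coordinates, good to about 4 mm: the middle of the surface that is visible of it).
- r.silhouettes(camera, query): "region" (480x640 bool, what is visible of it).
The state is a dict: "clock": time; "q": joint angles; "qd": joint speeds; "tau": joint torques, N m; "ee_pos": TCP position; "tool_rot": TCP orientation; "force": force on the tool from outside, world axes, zero at the start; "moment": the same for the moment, N m; "width": finger opening in m.
Only numpy, scipy, OpenCV 4.12 (cv2) and the standard library are available. Lean on these libraries where they do the work, as an engineer would, in place of code of your own. Each camera call takes 0.05 s, during which the arm holds its last target.

## Working session

There is one attempt and no reset: what is moved stays moved. The work goes in short steps, Python scripts to look and compute and a shell command to move; the robot and the scene stay as the last step left them, time stands still between calls to the robot, and variables do not carry over. Pictures are saved under pics/ and viewed, and the job is handed in when it is done.

```bash
ls; mkdir -p pics; python3 - <<'E'
from station import r
import cv2,numpy as np
s=r.state(); print({k:np.round(v,3).tolist() for k,v in s.items()})
for n in ["side","top"]:
    p,d=r.capture(n); cv2.imwrite(f"pics/{n}0.png",p)
    c=r.get_calibration(n); print(n,np.round(c["K"],1).tolist(),np.round(c["R"],3).tolist(),np.round(c["t"],3).tolist())
    for q in ["pack_center","pack_nose","bay","gate","hood","heatsink","mouse","leaf_left","leaf_right"]:
        print(q,[(np.round(x["centre"],3).tolist(),round(x["conf"],2)) for x in r.find_in(n,q)][:4])
E
```

```text
pics
{'clock': 0.0, 'q': [1.232, 0.435, 0.025, 1.574, -0.012, 1.134, -0.075], 'qd': [-0.0, -0.002, -0.0, -0.001, 0.0, -0.0, -0.0], 'tau': [-0.001, -67.047, 1.024, -31.622, 0.015, 0.012, 0.0], 'ee_pos': [0.146, -0.607, 0.231], 'tool_rot': [-0.001, 0.993, 0.118, -0.0], 'force': [0.486, 0.404, -0.643], 'moment': [-0.013, 0.014, 0.009], 'width': 0.086}
side [[525.9, 0.0, 318.1], [0.0, 525.9, 238.5], [0.0, 0.0, 1.0]] [[0.974, -0.224, -0.016], [-0.147, -0.582, -0.8], [0.17, 0.782, -0.6]] [-0.553, 0.155, 1.054]
pack_center [([0.479, 0.013, 0.034], 0.93)]
pack_nose [([0.477, 0.011, 0.034], 0.76)]
bay [([0.606, -0.26, 0.005], 0.68)]
gate [([0.604, -0.26, 0.004], 0.66)]
hood [([0.608, -0.262, 0.004], 0.91)]
heatsink [([0.615, 0.052, 0.018], 0.57)]
mouse [([0.642, -0.16, 0.022], 0.65)]
leaf_left [([0.56, -0.249, 0.023], 0.72)]
leaf_right [([0.571, -0.289, 0.023], 0.67)]
top [[495.7, 0.0, 327.2], [0.0, 495.7, 237.4], [0.0, 0.0, 1.0]] [[-0.02, -1.0, -0.002], [-0.986, 0.02, -0.168], [0.168, -0.002, -0.986]] [0.023, 0.577, 1.063]
pack_center [([0.479, 0.03, 0.04], 0.93), ([0.671, 0.377, 0.042], 0.86), ([0.601, -0.254, 0.002], 0.73)]
pack_nose [([0.479, 0.028, 0.032], 0.97), ([0.672, 0.378, 0.045], 0.64)]
bay [([0.602, -0.252, 0.004], 0.85)]
gate [([0.598, -0.251, 0.008], 0.62)]
hood [([0.605, -0.254, 0.004], 0.55), ([0.48, 0.029, 0.03], 0.25)]
heatsink [([0.616, 0.059, 0.005], 0.65), ([0.477, 0.028, 0.038], 0.5)]
mouse [([0.639, -0.144, 0.03], 0.78)]
leaf_left []
leaf_right [([0.6, -0.253, 0.003], 0.54)]
```

View pics/top0.png

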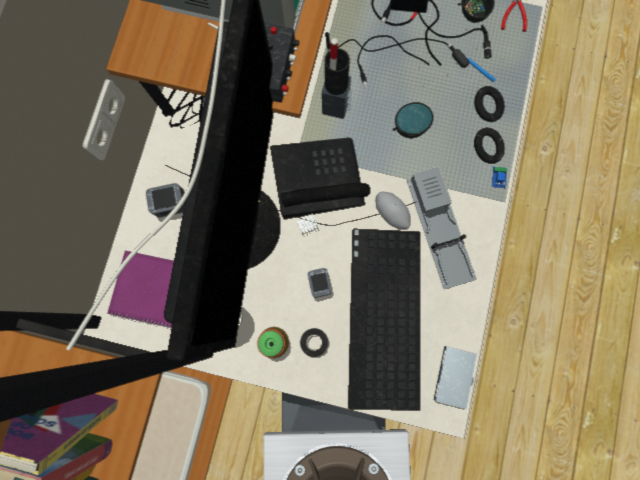

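View pics/side0.png

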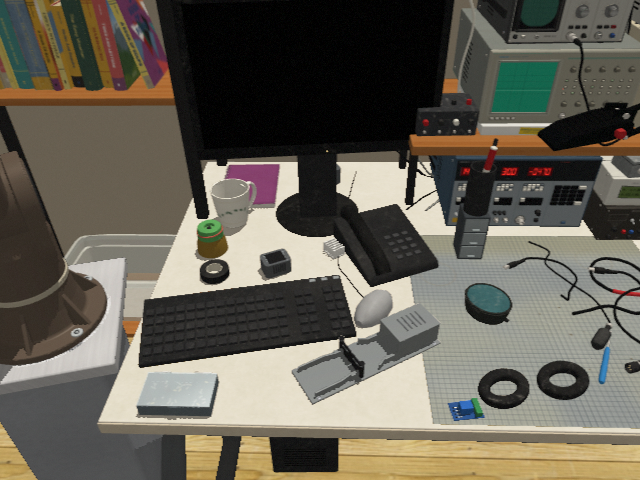

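```bash
python3 - <<'E'
import cv2,numpy as np
a=cv2.imread("pics/top0.png"); b=cv2.imread("pics/side0.png")
x=cv2.resize(a[255:315,285:360],(800//2,320),interpolation=cv2.INTER_CUBIC)
y=cv2.resize(b[235:290,245:310],(400,320),interpolation=cv2.INTER_CUBIC)
z=cv2.resize(a[160:300,390:490],(200,280),interpolation=cv2.INTER_CUBIC)
w=cv2.resize(b[295:410,285:445],(400,280),interpolation=cv2.INTER_CUBIC)
o=np.zeros((600,800,3),np.uint8);o[:320,:400]=x;o[:320,400:]=y;o[320:,:200]=z;o[320:,300:700]=w
cv2.imwrite("pics/z0.png",o)
E
```

```text
(no output)
```

View pics/z0.png

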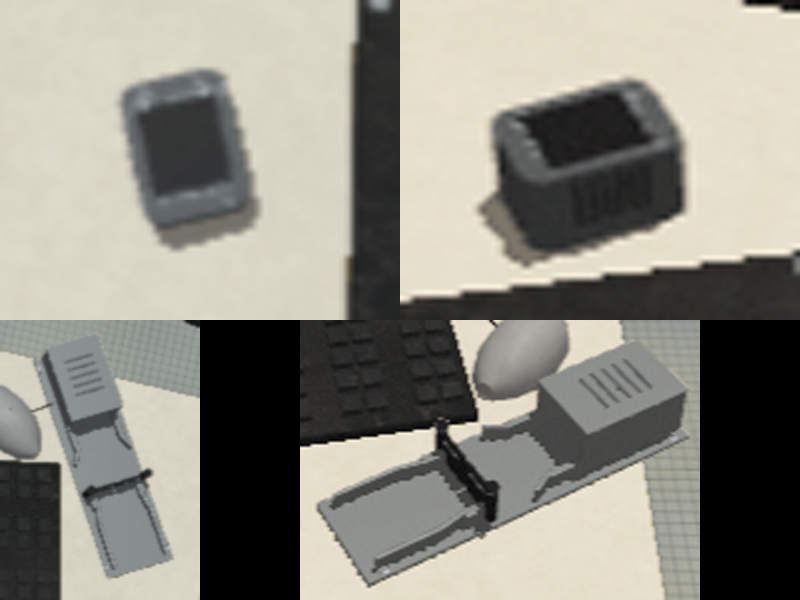

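```bash
cat > h.py <<'E'
from station import r
import cv2,numpy as np
def cloud(d,c,mask=None):
    v,u=np.nonzero((d>0)&(mask if mask is not None else True))
    z=d[v,u]; K=c["K"]
    P=np.stack([(u-K[0,2])/K[0,0]*z,(v-K[1,2])/K[1,1]*z,z],1)
    return (P-np.array(c["t"]))@np.array(c["R"]), np.stack([u,v],1)
def rect(P):
    (cx,cy),(w,h),a=cv2.minAreaRect((P[:,:2]*1000).astype(np.float32))
    if w<h: w,h=h,w; a+=90
    a=(a+90)%180-90
    return round(cx,1),round(cy,1),round(w,1),round(h,1),round(np.radians(a),3)
E
python3 - <<'E'
from h import *
for n in ["top","side"]:
    p,d=r.capture(n); c={k:np.array(v) for k,v in r.get_calibration(n).items()}
    np.savez(f"{n}.npz",p=p,d=d,**c)
    P,uv=cloud(d,c)
    for q,lo,hi in [("pack_center",.028,.045),("bay",-.01,.06)]:
        ms=r.silhouettes(n,q)
        for m in ms[:2]:
            g=m["region"]; X,_=cloud(d,c,g)
            k=(X[:,2]>lo)&(X[:,2]<hi)
            print(n,q,round(m["conf"],2),g.sum(),k.sum(),np.round(np.percentile(X[:,2],[2,50,98]),3),rect(X[k]) if k.sum()>5 else "")
    # hood top
    k=(np.abs(P[:,0]-.66)<.12)&(np.abs(P[:,1]+.25)<.12)&(P[:,2]>.043)&(P[:,2]<.053)
    print("hood",k.sum(),rect(P[k]),np.median(P[k,2]))
    k=(np.abs(P[:,0]-.479)<.06)&(np.abs(P[:,1]-.03)<.05)&(P[:,2]>.028)&(P[:,2]<.045)
    print("packtop",k.sum(),rect(P[k]),np.median(P[k,2]),P[k].mean(0))
E
```

```text
top pack_center 0.77 1029 267 [0.001 0.046 0.052] (676.5, 382.2, 80.1, 62.2, np.float64(-1.381))
top pack_center 0.74 563 532 [0.003 0.035 0.04 ] (478.5, 31.0, 59.7, 45.7, np.float64(0.206))
top bay 0.91 4008 3990 [0.001 0.007 0.051] (607.0, -253.9, 282.9, 84.1, np.float64(0.282))
hood 1047 (647.0, -238.9, 175.9, 74.6, np.float64(0.311)) 0.04770267170559029
packtop 542 (478.7, 30.7, 60.1, 46.3, np.float64(0.201)) 0.035330878536535784 [0.47845734 0.03092675 0.0353853 ]
side pack_center 0.9 707 400 [0.001 0.032 0.036] (478.9, 29.0, 60.1, 51.5, np.float64(0.249))
side pack_center 0.39 62 18 [0.002 0.025 0.047] (705.9, 351.7, 26.0, 8.1, np.float64(1.016))
side bay 0.61 6143 6115 [0.001 0.006 0.049] (605.6, -245.4, 289.3, 109.0, np.float64(0.32))
hood 1290 (647.9, -243.7, 176.1, 67.3, np.float64(0.304)) 0.046861085234631485
packtop 417 (479.4, 28.8, 61.0, 51.6, np.float64(0.226)) 0.034003491514857404 [0.47910726 0.0270966  0.03377703]
```

```bash
python3 - <<'E'
from h import *
from scipy.spatial.transform import Rotation as Ro
s=r.state(); c=r.get_calibration("wrist"); R=np.array(c["R"]);t=np.array(c["t"])
q=s["tool_rot"]; T=Ro.from_quat([q[1],q[2],q[3],q[0]]).as_matrix()
cam=-R.T@t
print("cam pos world",cam,"in tool",T.T@(cam-s["ee_pos"]),"axes in tool\n",np.round((R@T).T,3)); print(c["K"]); print(s["clock"]); print(T.round(3))
E
```

```text
cam pos world [ 0.22104112 -0.58968467  0.37480794] in tool [ 7.72065509e-02 -2.48919237e-05 -1.43449792e-01] axes in tool
 [[-0.    -0.955 -0.296]
 [ 1.    -0.    -0.001]
 [ 0.001 -0.296  0.955]]
[[358.95866034   0.         312.78030972]
 [  0.         358.95866034 237.84598523]
 [  0.           0.           1.        ]]
1.3
[[ 0.972  0.233  0.   ]
 [ 0.233 -0.972 -0.   ]
 [ 0.     0.    -1.   ]]
```

```bash
python3 -m inch '[{"gripper":1,"offset":[0.076,0.065,0.006],"spin":0},{"gripper":1,"offset":[0.076,0.065,0.006],"spin":0},{"gripper":1,"offset":[0.076,0.065,0.006],"spin":0},{"gripper":1,"offset":[0.076,0.065,0.006],"spin":0},{"gripper":1,"offset":[0.076,0.065,0.006],"spin":0},{"gripper":1,"offset":[0.076,0.065,0.006],"spin":0},{"gripper":1,"offset":[0.076,0.065,0.006],"spin":0}]'
python3 -m inch '[{"gripper":1,"offset":[0.076,0.065,0.006],"spin":0.1},{"gripper":1,"offset":[0.076,0.065,0.006],"spin":0.1},{"gripper":1,"offset":[0.076,0.065,0.006],"spin":0.1},{"gripper":1,"offset":[0.076,0.065,0.006],"spin":0.1},{"gripper":1,"offset":[0.076,0.065,0.006],"spin":0.1},{"gripper":1,"offset":[0.076,0.065,0.006],"spin":0.1},{"gripper":1,"offset":[0,0,0],"spin":0},{"gripper":1,"offset":[0,0,0],"spin":0}]'
python3 - <<'E'
from h import *
c={k:np.array(v) for k,v in r.get_calibration("wrist").items()}
p,d=r.capture("wrist"); np.savez("w1.npz",p=p,d=d,**c); cv2.imwrite("pics/w1.png",p)
print(r.state()["ee_pos"],r.state()["clock"])
E
```

```text
clock: 1.88
ee_pos: [0.36, -0.4243, 0.2485]
tool_rot: [0.0, 0.993, 0.118, 0.0]
force: [1.6, -0.5, -0.0]
width: 0.0857
clock: 2.55
ee_pos: [0.5432, -0.2669, 0.2624]
tool_rot: [-0.0, 0.99, 0.144, 0.0]
force: [-0.3, -1.2, -0.3]
width: 0.0854
[ 0.54155485 -0.26908725  0.26228115] 2.6
```

View pics/w1.png

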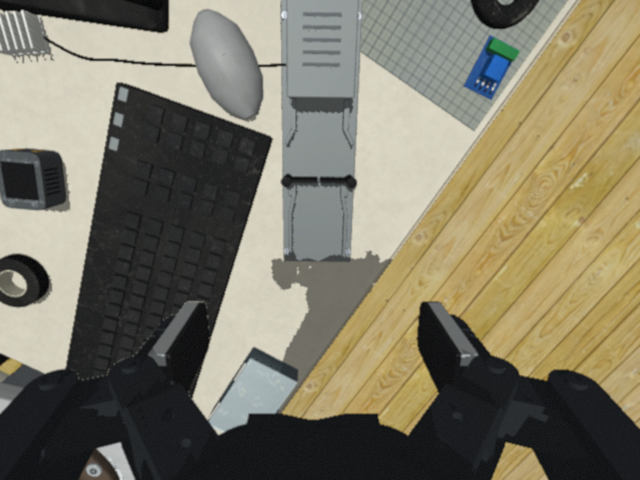

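```bash
python3 - <<'E'
from h import *
f=np.load("w1.npz"); c=f
P,uv=cloud(f["d"],f); p=f["p"]
inb=(uv[:,0]>270)&(uv[:,0]<370)&(uv[:,1]<265)
desk=(uv[:,0]>365)&(uv[:,0]<400)&(uv[:,1]>100)&(uv[:,1]<180); print("desk z",np.median(P[desk,2]))
for nm,u0,u1,v0,v1 in [("postL",280,296,172,190),("postR",342,360,172,190)]:
    k=(uv[:,0]>u0)&(uv[:,0]<u1)&(uv[:,1]>v0)&(uv[:,1]<v1)&(P[:,2]>.034)
    print(nm,k.sum(),P[k].mean(0).round(4),P[k,2].max())
k=inb&(P[:,2]>.043)&(P[:,2]<.053); print("hood",k.sum(),rect(P[k]),np.median(P[k,2]))
# floor
hsv=cv2.cvtColor(p,cv2.COLOR_BGR2HSV)
for v in (130,150,200,220,235,250):
    row=p[v,270:370].astype(int).sum(1); print(v,[int(x) for x in row[::3]])
E
```

```text
desk z 0.0007123334021025456
postL 103 [ 0.5589 -0.2337  0.0405] 0.04278345612175748
postR 101 [ 0.5767 -0.2965  0.0406] 0.04363983057320279
hood 6785 (645.8, -243.8, 155.7, 63.5, np.float64(0.291)) 0.04791938635205719
130 [610, 612, 616, 623, 487, 441, 438, 402, 351, 349, 440, 434, 433, 436, 432, 438, 431, 432, 435, 433, 436, 434, 438, 436, 331, 419, 381, 434, 427, 569, 616, 624, 631, 628]
150 [568, 614, 621, 621, 485, 436, 437, 433, 428, 433, 425, 429, 427, 432, 427, 431, 431, 427, 425, 429, 431, 428, 427, 432, 430, 428, 427, 417, 405, 615, 617, 606, 618, 619]
200 [616, 616, 617, 617, 541, 414, 419, 398, 330, 412, 412, 413, 414, 415, 411, 415, 415, 411, 414, 409, 419, 415, 408, 401, 365, 394, 412, 410, 608, 618, 610, 622, 613, 625]
220 [617, 611, 606, 605, 573, 411, 378, 309, 404, 409, 404, 405, 408, 411, 404, 404, 409, 411, 408, 405, 408, 403, 409, 401, 354, 388, 404, 421, 614, 617, 618, 622, 619, 618]
235 [612, 616, 610, 609, 589, 406, 372, 330, 402, 403, 401, 403, 399, 400, 405, 404, 402, 404, 399, 402, 404, 403, 402, 405, 313, 377, 403, 489, 622, 621, 617, 614, 612, 615]
250 [620, 612, 616, 613, 593, 525, 463, 329, 384, 393, 398, 398, 401, 394, 396, 397, 393, 397, 393, 394, 400, 401, 395, 403, 290, 407, 487, 539, 616, 611, 617, 614, 583, 513]
```

```bash
python3 - <<'E'
import cv2
p=cv2.imread("pics/w1.png"); cv2.imwrite("pics/w1z.png",cv2.resize(p[80:270,255:385],(0,0),fx=3.1,fy=3.1,interpolation=cv2.INTER_CUBIC)[:600])
E
```

```text
(no output)
```

View pics/w1z.png

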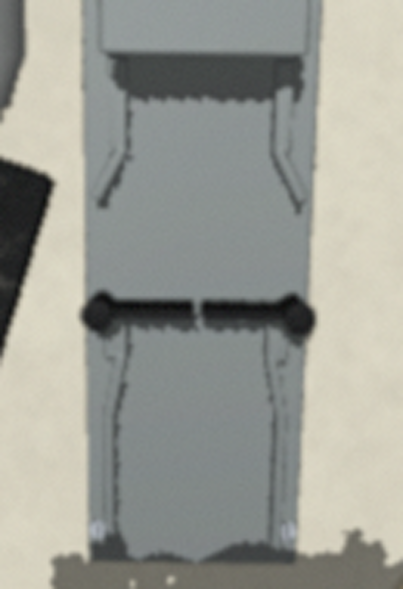

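```bash
python3 - <<'E'
from h import *
f=np.load("w1.npz"); K,R,t=f["K"],f["R"],f["t"]; p=f["p"].astype(int).sum(2)
def onplane(u,v,z):
    d=R.T@np.linalg.solve(K,[u,v,1]); o=-R.T@t; return (o+d*(z-o[2])/d[2])[:2]
L=[];Rr=[]
for v in list(range(195,240,3))+list(range(150,172,3)):
    row=p[v]
    a=300
    while row[a]<520 and a>260:a-=1
    b=340
    while row[b]<520 and b<380:b+=1
    fa=a+(row[a]-520)/(row[a]-row[a+1]) ; fb=b-(row[b]-520)/(row[b]-row[b-1])
    L.append(onplane(fa,v,.002));Rr.append(onplane(fb,v,.004))
L=np.array(L);Rr=np.array(Rr)
for X in (L,Rr):
    m=X.mean(0); V=np.linalg.svd(X-m)[2]; dx=V[0]*np.sign(V[0,0]); print(m.round(4),"yaw",np.arctan2(dx[1],dx[0]).round(4),"res",(np.abs((X-m)@V[1])).max().round(4))
th=.285; n=np.array([-np.sin(th),np.cos(th)]); e=np.array([np.cos(th),np.sin(th)])
print("lat L,R",(L@n).mean(),(Rr@n).mean(), "mid",((L@n).mean()+(Rr@n).mean())/2,"width",((L@n).mean()-(Rr@n).mean()))
pm=np.array([.5678,-.2651]); print("posts mid lat",pm@n,"long",pm@e)
P,uv=cloud(f["d"],f)
k=(uv[:,0]>285)&(uv[:,0]<360)&(uv[:,1]<105)&(uv[:,1]>60)&(P[:,2]>.045)&(P[:,2]<.052)
print("hood lat", np.percentile(P[k,:2]@n,[1,99]), "hood front long-gate", np.percentile(P[k,:2]@e,1)-pm@e)
# apron end
ev=[onplane(321,v,.004)@e for v in (257,258,259,260)]; print("apron end-gate",[round(x-pm@e,4) for x in ev])
for u,v in [(287,181),(351.5,181.5)]:
    print(onplane(u,v,.041)@n,onplane(u,v,.041)@e)
E
```

```text
[ 0.5336 -0.2328] yaw 0.2765 res 0.0004
[ 0.557 -0.31 ] yaw 0.2743 res 0.0003
lat L,R -0.37347845348206826 -0.4541006696374607 mid -0.4137895615597645 width 0.08062221615539245
posts mid lat -0.41404750496494497 long 0.4703610460404899
hood lat [-0.44559225 -0.38438421] hood front long-gate 0.07981865026964208
apron end-gate [np.float64(-0.095), np.float64(-0.0963), np.float64(-0.0976), np.float64(-0.0988)]
-0.38217561864287736 0.4708643514722125
-0.44761774170124985 0.47060582531835515
```

```bash
python3 -m inch '[{"gripper":1,"offset":[-0.025,0.094,-0.012],"spin":-0.13},{"gripper":1,"offset":[-0.025,0.094,-0.012],"spin":-0.13},{"gripper":1,"offset":[-0.025,0.094,-0.012],"spin":-0.13},{"gripper":1,"offset":[-0.025,0.094,-0.012],"spin":-0.13},{"gripper":1,"offset":[-0.025,0.094,-0.012],"spin":-0.13},{"gripper":1,"offset":[-0.025,0.094,-0.012],"spin":-0.13},{"gripper":1,"offset":[-0.025,0.094,-0.012],"spin":-0.13},{"gripper":1,"offset":[-0.025,0.094,-0.012],"spin":-0.13}]'
python3 -m inch '[{"gripper":1,"offset":[0,0,0],"spin":0},{"gripper":1,"offset":[0,0,0],"spin":0}]'
python3 - <<'E'
from h import *
c={k:np.array(v) for k,v in r.get_calibration("wrist").items()}
p,d=r.capture("wrist"); np.savez("w2.npz",p=p,d=d,**c); cv2.imwrite("pics/w2.png",p)
P,uv=cloud(d,c)
k=(np.abs(P[:,0]-.479)<.06)&(np.abs(P[:,1]-.03)<.05)&(P[:,2]>.030)&(P[:,2]<.045)
print("packtop",k.sum(),rect(P[k]),np.median(P[k,2]),P[k].mean(0))
E
```

```text
clock: 3.27
ee_pos: [0.4601, 0.0306, 0.2241]
tool_rot: [0.0, 0.995, 0.098, 0.0]
force: [1.2, 1.2, -0.1]
width: 0.0853
clock: 3.43
ee_pos: [0.4603, 0.0315, 0.2242]
tool_rot: [0.0, 0.995, 0.101, -0.0]
force: [0.5, -0.2, 0.3]
width: 0.0852
packtop 3083 (480.3, 30.3, 60.0, 46.1, np.float64(0.186)) 0.034964642825457935 [0.48110685 0.03087007 0.0349535 ]
```

View pics/w2.png

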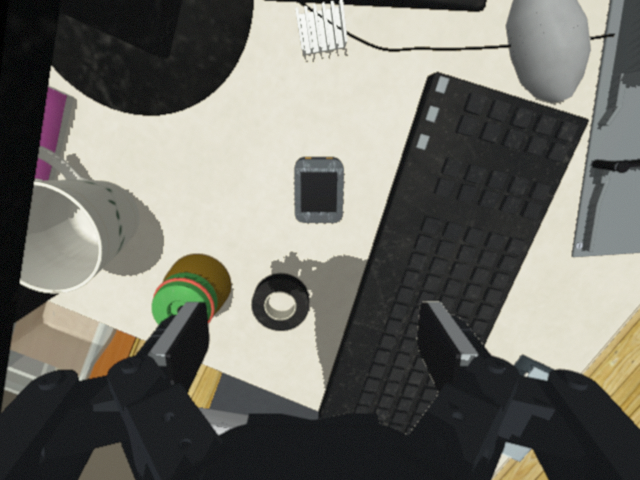

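```bash
python3 -m inch '[{"gripper":0.85,"offset":[0.01,0,-0.07],"spin":-0.02},{"gripper":0.85,"offset":[0.01,0,-0.07],"spin":-0.02},{"gripper":0.85,"offset":[0.01,0,-0.07],"spin":-0.02},{"gripper":0.85,"offset":[0.01,-0.003,-0.07],"spin":-0.02},{"gripper":0.85,"offset":[0.01,0,-0.07],"spin":0},{"gripper":0.85,"offset":[0,0,-0.06],"spin":0},{"gripper":0.85,"offset":[0,0,-0.05],"spin":0},{"gripper":0.85,"offset":[0,0,0],"spin":0}]'
python3 - <<'E'
from h import *
p,d=r.capture("wrist"); cv2.imwrite("pics/w3.png",p); print(r.state()["ee_pos"])
E
```

```text
clock: 4.15
ee_pos: [0.4793, 0.0267, 0.0369]
tool_rot: [0.001, 0.995, 0.095, -0.003]
force: [0.3, 0.4, -0.0]
width: 0.0727
[0.48012518 0.02725995 0.03871577]
```

View pics/w3.png

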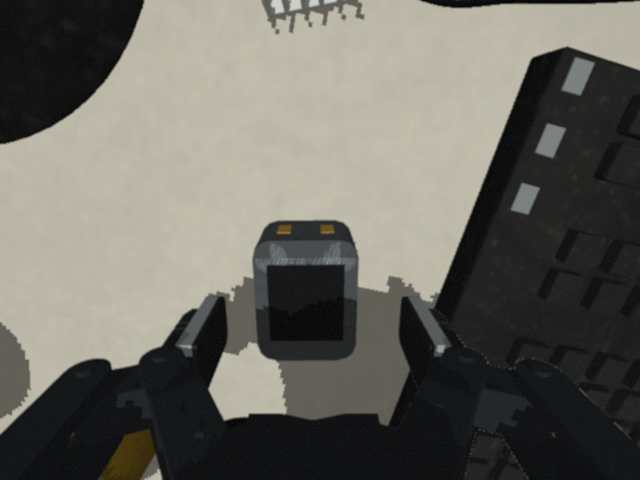

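```bash
python3 -m inch '[{"gripper":0.8,"offset":[0,0.009,-0.02],"spin":0},{"gripper":0.8,"offset":[0,0,-0.022],"spin":0},{"gripper":0.8,"offset":[0,0,-0.022],"spin":0},{"gripper":0.8,"offset":[0,0,0],"spin":0},{"gripper":0.4,"offset":[0,0,0],"spin":0},{"gripper":0.4,"offset":[0,0,0],"spin":0},{"gripper":0.4,"offset":[0,0,0],"spin":0}]' 25
python3 -m inch '[{"gripper":0.3,"offset":[0,0,0],"spin":0},{"gripper":0.3,"offset":[0,0,0],"spin":0},{"gripper":0.3,"offset":[0,0,0],"spin":0},{"gripper":0.3,"offset":[0,0,0],"spin":0}]' 25
python3 - <<'E'
from h import *
p,d=r.capture("wrist"); cv2.imwrite("pics/w4.png",p)
E
```

```text
clock: 4.78
ee_pos: [0.4814, 0.0334, 0.0149]
tool_rot: [0.0, 0.995, 0.097, 0.0]
force: [0.4, -2.1, 0.5]
width: 0.0451
clock: 5.12
ee_pos: [0.4814, 0.0334, 0.0149]
tool_rot: [0.0, 0.995, 0.097, 0.0]
force: [-0.8, -1.4, 6.6]
width: 0.0451
```

View pics/w4.png

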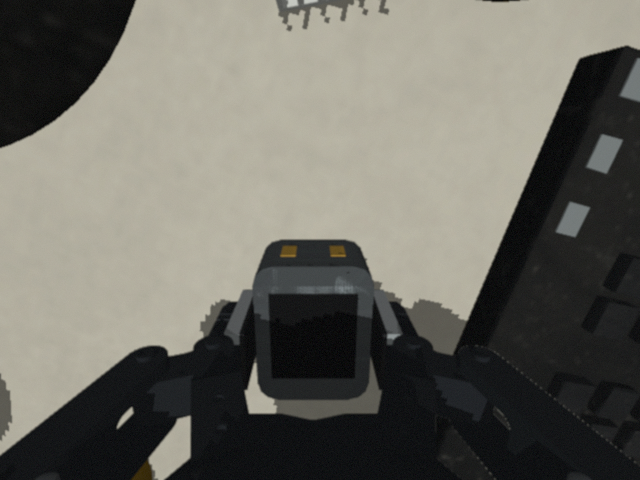

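```bash
python3 -m inch '[{"gripper":0.3,"offset":[0,0,0.03],"spin":0},{"gripper":0.3,"offset":[0,0,0.06],"spin":0},{"gripper":0.3,"offset":[0,0,0.06],"spin":0},{"gripper":0.3,"offset":[0,0,0.06],"spin":0},{"gripper":0.3,"offset":[0,0,0.02],"spin":0},{"gripper":0.3,"offset":[0,0,0],"spin":0}]' 30
python3 -m inch '[{"gripper":0.3,"offset":[0.007,-0.06,0],"spin":0.127},{"gripper":0.3,"offset":[0.007,-0.099,0],"spin":0.127},{"gripper":0.3,"offset":[0.007,-0.099,0],"spin":0.127},{"gripper":0.3,"offset":[0.007,-0.099,0],"spin":0.127},{"gripper":0.3,"offset":[0.007,-0.099,0],"spin":0.127},{"gripper":0.3,"offset":[0.007,-0.099,0],"spin":0.127},{"gripper":0.3,"offset":[0.007,-0.099,0],"spin":0.127},{"gripper":0.3,"offset":[0.007,-0.099,0],"spin":0.127}]'
python3 -m inch '[{"gripper":0.3,"offset":[0,-0.039,0],"spin":0},{"gripper":0.3,"offset":[0,0,0],"spin":0},{"gripper":0.3,"offset":[0,0,0],"spin":0}]'
python3 - <<'E'
from h import *
c={k:np.array(v) for k,v in r.get_calibration("wrist").items()}
s=r.state();p,d=r.capture("wrist"); np.savez("w5.npz",p=p,d=d,**c); cv2.imwrite("pics/w5.png",p)
q=s["tool_rot"];print(s["ee_pos"],2*np.arctan2(q[2],q[1]))
o=np.array([.568,-.265]);th=.2755;e=np.array([np.cos(th),np.sin(th)]);n=np.array([-e[1],e[0]])
v=s["ee_pos"][:2]-o; print("tcp in bay",v@e,v@n)
E
```

```text
clock: 5.67
ee_pos: [0.4825, 0.0337, 0.1082]
tool_rot: [-0.0, 0.995, 0.097, 0.002]
force: [0.7, -0.4, -2.3]
width: 0.0451
clock: 6.33
ee_pos: [0.5024, -0.2694, 0.1045]
tool_rot: [-0.001, 0.991, 0.137, -0.001]
force: [0.5, 0.3, -1.8]
width: 0.0454
clock: 6.58
ee_pos: [0.5023, -0.284, 0.1044]
tool_rot: [-0.001, 0.991, 0.136, -0.001]
force: [0.8, 1.1, -2.2]
width: 0.0456
[ 0.50232239 -0.28403022  0.10440946] 0.272863936159327
tcp in bay -0.06837761311137436 -0.00044641814087650704
```

View pics/w5.png

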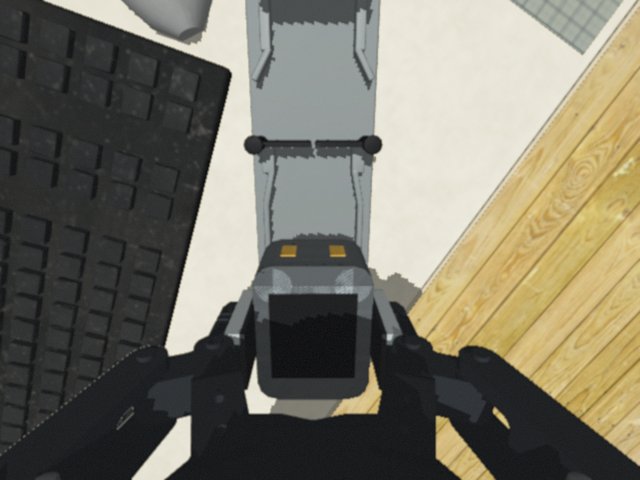

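```bash
python3 -m inch '[{"gripper":0.3,"offset":[0.01,0.003,-0.05],"spin":0.03},{"gripper":0.3,"offset":[0,0,-0.06],"spin":0},{"gripper":0.3,"offset":[0,0,-0.05],"spin":0},{"gripper":0.3,"offset":[0,0,-0.03],"spin":0},{"gripper":0.3,"offset":[0,0,-0.01],"spin":0},{"gripper":0.3,"offset":[0,0,0],"spin":0},{"gripper":0.3,"offset":[0,0,0],"spin":0}]'
python3 -c "
from h import *
s=r.state();print(s['ee_pos'],s['force'],s['width'])"
```

```text
clock: 7.22
ee_pos: [0.5081, -0.2817, 0.0271]
tool_rot: [0.0, 0.99, 0.139, 0.0]
force: [0.9, -0.4, -1.5]
width: 0.0454
[ 0.50814104 -0.28166683  0.02705272] [ 0.91646564 -0.44803213 -1.54308488] 0.045438431611295405
```

```bash
python3 -m inch '[{"gripper":0.3,"offset":[0,0,-0.006],"spin":0},{"gripper":0.3,"offset":[0,0,-0.006],"spin":0},{"gripper":0.3,"offset":[0,0,0],"spin":0}]'
python3 -m inch '[{"gripper":0.3,"offset":[0,0,-0.004],"spin":0},{"gripper":0.3,"offset":[0,0,0],"spin":0}]'
python3 -m inch '[{"gripper":0.3,"offset":[0,0,-0.003],"spin":0},{"gripper":0.3,"offset":[0,0,0],"spin":0}]'
```

```text
clock: 7.47
ee_pos: [0.5078, -0.2823, 0.0221]
tool_rot: [0.0, 0.99, 0.138, 0.0]
force: [-1.0, -0.0, -2.3]
width: 0.0452
clock: 7.63
ee_pos: [0.5076, -0.2822, 0.0202]
tool_rot: [0.0, 0.99, 0.138, 0.0]
force: [-0.4, 0.8, -1.2]
width: 0.0457
clock: 7.8
ee_pos: [0.5077, -0.2822, 0.019]
tool_rot: [0.0, 0.99, 0.138, 0.0]
force: [-0.0, -0.4, -1.0]
width: 0.0455
```

```bash
python3 -m inch '[{"gripper":0.3,"offset":[0,0,-0.002],"spin":0},{"gripper":0.3,"offset":[0,0,0],"spin":0}]'
python3 -c "
from h import *
p,d=r.capture('side');cv2.imwrite('pics/s1.png',cv2.resize(p[290:410,270:450],(720,480),interpolation=cv2.INTER_CUBIC))"
```

```text
clock: 7.97
ee_pos: [0.5077, -0.2822, 0.019]
tool_rot: [0.0, 0.99, 0.138, 0.0]
force: [-3.8, 0.7, 9.2]
width: 0.0452
```

View pics/s1.png

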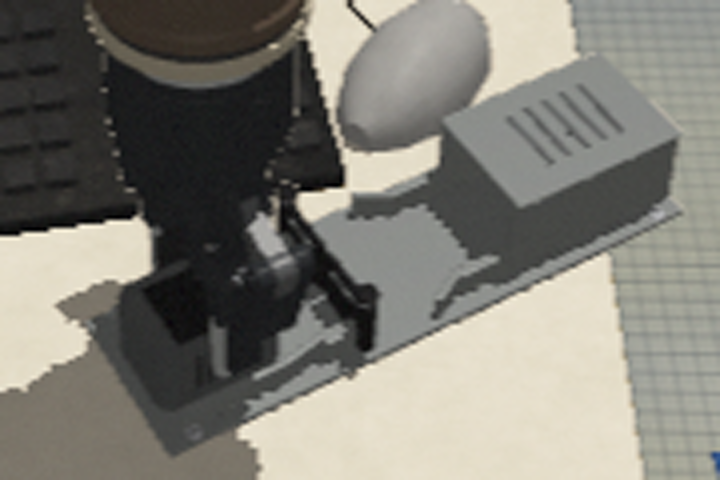

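```bash
python3 -m inch '[{"gripper":0.8,"offset":[0,0,0.002],"spin":0},{"gripper":0.8,"offset":[0,0,0],"spin":0},{"gripper":0.8,"offset":[0,0,0],"spin":0},{"gripper":0.8,"offset":[0,0,0.05],"spin":0},{"gripper":0.8,"offset":[0,0,0.08],"spin":0},{"gripper":0.8,"offset":[0,0,0.08],"spin":0},{"gripper":0.8,"offset":[0,0,0.03],"spin":0},{"gripper":0.8,"offset":[0,0,0],"spin":0}]'
python3 - <<'E'
from h import *
c={k:np.array(v) for k,v in r.get_calibration("wrist").items()}
p,d=r.capture("wrist"); np.savez("w6.npz",p=p,d=d,**c); cv2.imwrite("pics/w6.png",p)
P,uv=cloud(d,c)
o=np.array([.568,-.265]);th=.2755;e=np.array([np.cos(th),np.sin(th)]);n=np.array([-e[1],e[0]])
k=(np.abs(P[:,0]-.508)<.05)&(np.abs(P[:,1]+.282)<.05)&(P[:,2]>.033)&(P[:,2]<.046)
a=rect(P[k]);print(a,np.median(P[k,2]));v=np.array(a[:2])/1000-o;print("pack in bay",v@e,v@n,a[4]-th)
E
```

```text
clock: 8.68
ee_pos: [0.5097, -0.283, 0.1183]
tool_rot: [0.002, 0.99, 0.138, 0.003]
force: [1.2, 0.1, -0.2]
width: 0.0682
(522.4, -274.9, 99.7, 51.5, np.float64(0.426)) 0.03896204279967243
pack in bay -0.046573470600475425 0.002877817962736414 0.15049999999999997
```

View pics/w6.png

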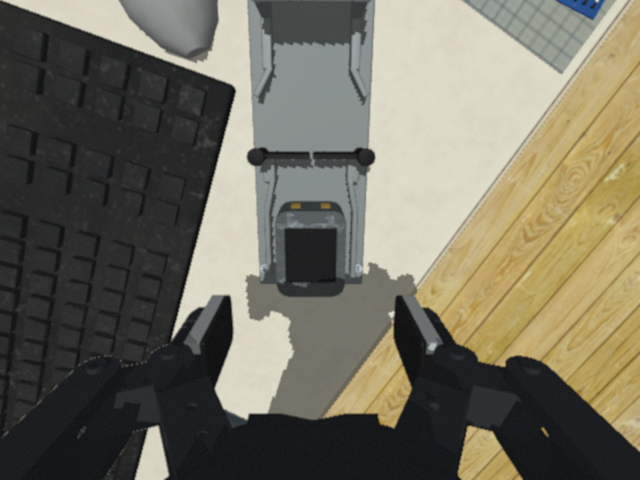

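```bash
python3 - <<'E'
from h import *
f=np.load("w6.npz");P,uv=cloud(f["d"],f)
o=np.array([.568,-.265]);th=.2755;e=np.array([np.cos(th),np.sin(th)]);n=np.array([-e[1],e[0]])
B=np.stack([(P[:,:2]-o)@e,(P[:,:2]-o)@n],1)
k=(B[:,0]>-.12)&(B[:,0]<-.015)&(np.abs(B[:,1])<.03)&(P[:,2]>.033)&(P[:,2]<.046)
a=rect(B[k]);print(a,np.median(P[k,2]))
for lo,hi in((80,110),(60,80)): pass
g=(np.abs(B[:,0])<.01)&(P[:,2]>.036); 
for s in (1,-1):
    h=g&(B[:,1]*s>.025)&(B[:,1]*s<.045); print(B[h].mean(0))
E
```

```text
(-64.6, -0.0, 60.9, 46.6, np.float64(0.003)) 0.03895305632250966
[-0.00058397  0.03315216]
[-0.00059784 -0.03337827]
```

```bash
python3 -m inch '[{"gripper":0,"offset":[-0.05,-0.012,0],"spin":-0.01},{"gripper":0,"offset":[-0.05,-0.012,0],"spin":0},{"gripper":0,"offset":[-0.045,-0.013,0],"spin":0},{"gripper":0,"offset":[0,0,-0.04],"spin":0},{"gripper":0,"offset":[0,0,-0.07],"spin":0},{"gripper":0,"offset":[0,0,-0.07],"spin":0},{"gripper":0,"offset":[0,0,-0.04],"spin":0},{"gripper":0,"offset":[0,0,0],"spin":0}]'
cat > b.py <<'E'
from h import *
s=r.state();q=s["tool_rot"]
o=np.array([.568,-.265]);th=.2755;e=np.array([np.cos(th),np.sin(th)]);n=np.array([-e[1],e[0]])
v=s["ee_pos"][:2]-o;F=s["force"]
print("t %.2f tcp bay x %.1f y %.1f z %.1f mm yaw %.3f | F along %.1f lat %.1f z %.1f w %.3f"%(s["clock"],v@e*1e3,v@n*1e3,s["ee_pos"][2]*1e3,2*np.arctan2(q[2],q[1])-th,F[:2]@e,F[:2]@n,F[2],s["width"]))
E
python3 b.py
```

```text
clock: 9.4
ee_pos: [0.4463, -0.2952, 0.0224]
tool_rot: [-0.002, 0.99, 0.138, -0.003]
force: [-1.3, -0.3, -1.2]
width: 0.0001
t 9.40 tcp bay x -125.3 y 4.0 z 22.4 mm yaw 0.002 | F along -1.4 lat 0.1 z -1.2 w 0.000
```

```bash
python3 -m inch '[{"gripper":0,"offset":[0.003,-0.009,-0.01],"spin":0},{"gripper":0,"offset":[0,0,-0.01],"spin":0},{"gripper":0,"offset":[0,0,0],"spin":0},{"gripper":0,"offset":[0,0,0],"spin":0}]'; python3 b.py
python3 -c "
from h import *
p,d=r.capture('wrist'); cv2.imwrite('pics/w7.png',p)"
```

```text
clock: 9.73
ee_pos: [0.4512, -0.3008, 0.0195]
tool_rot: [0.0, 0.99, 0.138, 0.0]
force: [-0.4, -0.1, 0.6]
width: -0.0001
t 9.73 tcp bay x -122.2 y -2.7 z 19.5 mm yaw 0.001 | F along -0.4 lat -0.0 z 0.6 w -0.000
```

View pics/w7.png

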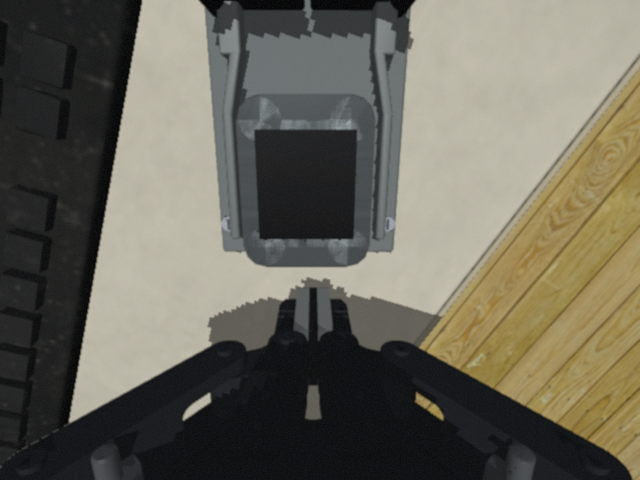

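```bash
python3 -m inch '[{"gripper":0,"offset":[-0.002,0.006,-0.006],"spin":0},{"gripper":0,"offset":[0,0,-0.006],"spin":0},{"gripper":0,"offset":[0.012,0.0034,0],"spin":0},{"gripper":0,"offset":[0.012,0.0034,0],"spin":0},{"gripper":0,"offset":[0,0,0],"spin":0}]'; python3 b.py
python3 -m inch '[{"gripper":0,"offset":[0.012,0.0034,0],"spin":0},{"gripper":0,"offset":[0.012,0.0034,0],"spin":0},{"gripper":0,"offset":[0.012,0.0034,0],"spin":0}]'; python3 b.py
```

```text
clock: 10.2
ee_pos: [0.4613, -0.2948, 0.0144]
tool_rot: [0.0, 0.99, 0.139, 0.001]
force: [0.5, -0.5, -0.4]
width: -0.0001
t 10.20 tcp bay x -110.8 y 0.3 z 14.4 mm yaw 0.003 | F along 0.3 lat -0.6 z -0.4 w -0.000
clock: 10.45
ee_pos: [0.474, -0.2914, 0.0141]
tool_rot: [-0.0, 0.99, 0.138, -0.0]
force: [-2.9, -0.5, 1.5]
width: 0.0001
t 10.45 tcp bay x -97.6 y 0.2 z 14.1 mm yaw 0.001 | F along -3.0 lat 0.3 z 1.5 w 0.000
```

```bash
for i in 1 ; do python3 -m inch '[{"gripper":0,"offset":[0.012,0.0034,0],"spin":0},{"gripper":0,"offset":[0.012,0.0034,0],"spin":0},{"gripper":0,"offset":[0.012,0.0034,0],"spin":0},{"gripper":0,"offset":[0.012,0.0034,0],"spin":0}]' >/dev/null; python3 b.py; done
python3 -c "
from h import *
p,d=r.capture('wrist'); cv2.imwrite('pics/w8.png',p)"
```

```text
t 10.78 tcp bay x -77.2 y 0.3 z 14.1 mm yaw 0.001 | F along -2.9 lat -0.7 z 1.3 w 0.000
```

View pics/w8.png

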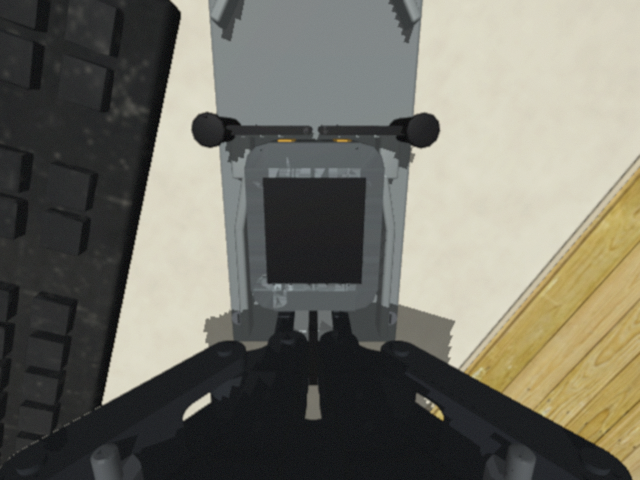

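```bash
python3 -m inch '[{"gripper":0,"offset":[0.01,0.0028,0],"spin":0},{"gripper":0,"offset":[0.01,0.0028,0],"spin":0},{"gripper":0,"offset":[0.01,0.0028,0],"spin":0},{"gripper":0,"offset":[0.01,0.0028,0],"spin":0}]' >/dev/null; python3 b.py
python3 -m inch '[{"gripper":0,"offset":[0.01,0.0028,0],"spin":0},{"gripper":0,"offset":[0.01,0.0028,0],"spin":0},{"gripper":0,"offset":[0.01,0.0028,0],"spin":0},{"gripper":0,"offset":[0.01,0.0028,0],"spin":0}]' >/dev/null; python3 b.py
python3 -c "
from h import *
p,d=r.capture('wrist'); cv2.imwrite('pics/w9.png',p)"
```

```text
t 11.17 tcp bay x -64.7 y -0.2 z 14.0 mm yaw -0.001 | F along -14.8 lat 0.9 z 12.1 w 0.000
t 11.50 tcp bay x -47.8 y -0.4 z 14.0 mm yaw -0.001 | F along -10.3 lat 0.3 z 7.9 w 0.000
```

View pics/w9.png

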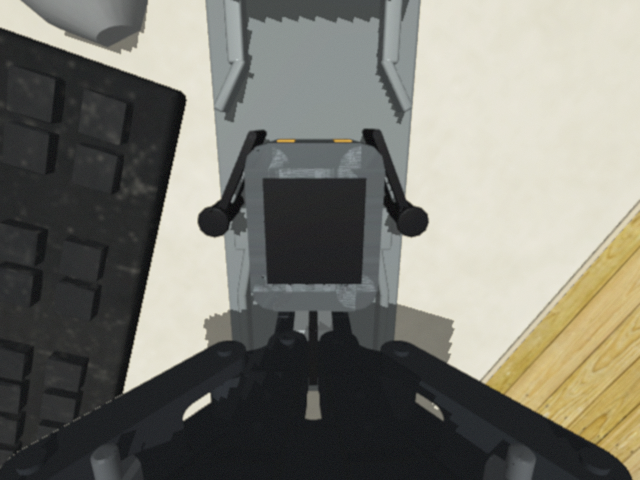

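```bash
python3 -m inch '[{"gripper":0,"offset":[0.008,0.0023,0],"spin":0},{"gripper":0,"offset":[0.008,0.0023,0],"spin":0},{"gripper":0,"offset":[0.008,0.0023,0],"spin":0},{"gripper":0,"offset":[0.008,0.0023,0],"spin":0}]' >/dev/null; python3 b.py
python3 -m inch '[{"gripper":0,"offset":[0.008,0.0023,0],"spin":0},{"gripper":0,"offset":[0.008,0.0023,0],"spin":0},{"gripper":0,"offset":[0.008,0.0023,0],"spin":0},{"gripper":0,"offset":[0.008,0.0023,0],"spin":0}]' >/dev/null; python3 b.py
python3 -c "
from h import *
p,d=r.capture('wrist'); cv2.imwrite('pics/w10.png',p)"
```

```text
t 11.88 tcp bay x -32.4 y -0.0 z 13.9 mm yaw 0.000 | F along -4.4 lat -0.5 z 2.5 w -0.000
t 12.22 tcp bay x -17.4 y 0.5 z 14.0 mm yaw 0.002 | F along -2.3 lat -0.2 z 0.2 w 0.000
```

View pics/w10.png

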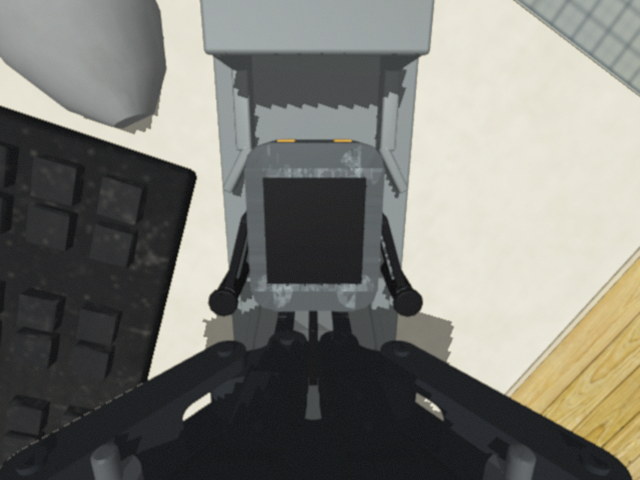

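```bash
python3 - <<'E'
from h import *
s=r.state()
c={k:np.array(v) for k,v in r.get_calibration("wrist").items()}
p,d=r.capture("wrist"); P,uv=cloud(d,c)
o=np.array([.568,-.265]);th=.2755;e=np.array([np.cos(th),np.sin(th)]);n=np.array([-e[1],e[0]])
B=np.stack([(P[:,:2]-s["ee_pos"][:2])@e,(P[:,:2]-s["ee_pos"][:2])@n],1)
g=p.astype(int).sum(2)[uv[:,1],uv[:,0]]
for z0 in range(15,115,10):
    k=(P[:,2]>z0/1e3)&(P[:,2]<z0/1e3+.01)&(np.abs(B[:,0])<.03)&(uv[:,1]>320)
    if k.sum(): print(z0,k.sum(),(B[k].min(0)*1e3).round(),(B[k].max(0)*1e3).round())
E
```

```text
15 7101 [-30. -32.] [ -0. 143.]
25 463 [-23. 109.] [  0. 130.]
35 286 [  7. -13.] [10. 14.]
45 1131 [-10. -16.] [14. 16.]
55 3011 [-11. -34.] [16. 34.]
65 8735 [-10. -42.] [16. 42.]
75 7707 [ -8. -49.] [20. 50.]
85 15277 [ -8. -58.] [20. 57.]
95 19441 [  2. -62.] [20. 63.]
105 5312 [ 12. -61.] [23. 61.]
```

```bash
python3 -m inch '[{"gripper":0,"offset":[0.008,0.0022,0],"spin":0},{"gripper":0,"offset":[0.008,0.0022,0],"spin":0},{"gripper":0,"offset":[0.008,0.0022,0],"spin":0},{"gripper":0,"offset":[0.008,0.0022,0],"spin":0},{"gripper":0,"offset":[0.008,0.0022,0],"spin":0}]' >/dev/null; python3 b.py
python3 -m inch '[{"gripper":0,"offset":[0.006,0.0017,0],"spin":0},{"gripper":0,"offset":[0.006,0.0017,0],"spin":0},{"gripper":0,"offset":[0.006,0.0017,0],"spin":0},{"gripper":0,"offset":[0.006,0.0017,0],"spin":0}]' >/dev/null; python3 b.py
python3 -m inch '[{"gripper":0,"offset":[0,0,0],"spin":0},{"gripper":0,"offset":[0,0,0],"spin":0}]' >/dev/null; python3 b.py
python3 -c "
from h import *
p,d=r.capture('wrist'); cv2.imwrite('pics/w11.png',p)"
```

```text
t 12.73 tcp bay x -1.0 y 0.2 z 14.1 mm yaw 0.001 | F along -4.5 lat -0.4 z 1.4 w -0.000
t 13.07 tcp bay x 8.9 y 0.1 z 14.1 mm yaw 0.001 | F along -4.0 lat 0.3 z 1.9 w 0.000
t 13.23 tcp bay x 9.8 y 0.3 z 14.2 mm yaw 0.002 | F along 0.2 lat 0.7 z -0.6 w 0.000
```

View pics/w11.png

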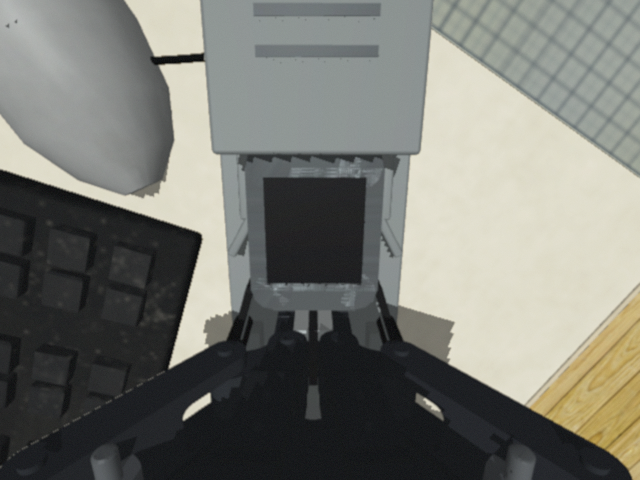

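```bash
python3 -m inch '[{"gripper":0,"offset":[0.004,0.0011,0],"spin":0},{"gripper":0,"offset":[0.004,0.0011,0],"spin":0},{"gripper":0,"offset":[0.004,0.0011,0],"spin":0},{"gripper":0,"offset":[0.004,0.0011,0],"spin":0},{"gripper":0,"offset":[0.004,0.0011,0],"spin":0},{"gripper":0,"offset":[0.004,0.0011,0],"spin":0}]' >/dev/null; python3 b.py
python3 -m inch '[{"gripper":0,"offset":[0.0025,0.0007,0],"spin":0},{"gripper":0,"offset":[0.0025,0.0007,0],"spin":0}]' >/dev/null; python3 b.py
python3 -m inch '[{"gripper":0,"offset":[0.0025,0.0007,0],"spin":0},{"gripper":0,"offset":[0.0025,0.0007,0],"spin":0}]' >/dev/null; python3 b.py
```

```text
t 13.78 tcp bay x 18.5 y 0.0 z 14.1 mm yaw 0.001 | F along -4.4 lat -0.4 z 2.3 w -0.000
t 13.95 tcp bay x 20.7 y 0.1 z 14.1 mm yaw 0.001 | F along -4.9 lat 0.7 z 2.8 w -0.000
t 14.12 tcp bay x 22.9 y 0.1 z 14.1 mm yaw 0.001 | F along -3.9 lat 0.0 z 1.1 w -0.000
```

```bash
for i in 1; do python3 -m inch '[{"gripper":0,"offset":[0.0025,0.0007,0],"spin":0},{"gripper":0,"offset":[0.0025,0.0007,0],"spin":0}]' >/dev/null; python3 b.py;done
python3 -m inch '[{"gripper":0,"offset":[0.0025,0.0007,0],"spin":0},{"gripper":0,"offset":[0.0025,0.0007,0],"spin":0}]' >/dev/null; python3 b.py
```

```text
t 14.28 tcp bay x 25.1 y 0.1 z 14.1 mm yaw 0.002 | F along -3.1 lat 0.2 z 0.8 w -0.000
t 14.45 tcp bay x 27.2 y 0.2 z 14.1 mm yaw 0.002 | F along -3.2 lat -0.1 z 1.3 w 0.000
```

```bash
python3 -m inch '[{"gripper":0,"offset":[0.0025,0.0007,0],"spin":0},{"gripper":0,"offset":[0.0025,0.0007,0],"spin":0}]' >/dev/null; python3 b.py
```

```text
t 14.62 tcp bay x 29.3 y 0.2 z 14.1 mm yaw 0.002 | F along -2.5 lat 0.9 z -0.4 w 0.000
```

```bash
python3 -m inch '[{"gripper":0,"offset":[0.0025,0.0007,0],"spin":0},{"gripper":0,"offset":[0.0025,0.0007,0],"spin":0}]' >/dev/null; python3 b.py
```

```text
t 14.78 tcp bay x 32.0 y 0.2 z 14.2 mm yaw 0.002 | F along -0.6 lat 0.2 z -0.6 w 0.000
```

```bash
python3 -m inch '[{"gripper":0,"offset":[0.0025,0.0007,0],"spin":0},{"gripper":0,"offset":[0.0025,0.0007,0],"spin":0}]' >/dev/null; python3 b.py
```

```text
t 14.95 tcp bay x 33.8 y 0.2 z 14.2 mm yaw 0.002 | F along -0.9 lat -0.0 z -1.2 w -0.000
```

```bash
python3 -m inch '[{"gripper":0,"offset":[0.0025,0.0007,0],"spin":0},{"gripper":0,"offset":[0.0025,0.0007,0],"spin":0}]' >/dev/null; python3 b.py
```

```text
t 15.12 tcp bay x 35.5 y 0.1 z 14.2 mm yaw 0.002 | F along -1.7 lat -0.4 z 0.3 w 0.000
```

```bash
python3 -m inch '[{"gripper":0,"offset":[0.0025,0.0007,0],"spin":0},{"gripper":0,"offset":[0.0025,0.0007,0],"spin":0}]' >/dev/null; python3 b.py
```

```text
t 15.28 tcp bay x 37.5 y 0.0 z 14.2 mm yaw 0.001 | F along -2.2 lat 0.4 z 0.9 w -0.000
```

```bash
python3 -m inch '[{"gripper":0,"offset":[0.0025,0.0007,0],"spin":0},{"gripper":0,"offset":[0.0025,0.0007,0],"spin":0}]' >/dev/null; python3 b.py
```

```text
t 15.45 tcp bay x 39.5 y -0.0 z 14.2 mm yaw 0.001 | F along -1.4 lat -0.2 z 0.4 w 0.000
```

```bash
python3 -m inch '[{"gripper":0,"offset":[0.0025,0.0007,0],"spin":0},{"gripper":0,"offset":[0.0025,0.0007,0],"spin":0}]' >/dev/null; python3 b.py
```

```text
t 15.62 tcp bay x 41.6 y 0.0 z 14.2 mm yaw 0.001 | F along -2.1 lat 0.1 z 1.6 w 0.000
```

```bash
python3 -m inch '[{"gripper":0,"offset":[0.0025,0.0007,0],"spin":0},{"gripper":0,"offset":[0.0025,0.0007,0],"spin":0}]' >/dev/null; python3 b.py
```

```text
t 15.78 tcp bay x 42.1 y -0.2 z 14.1 mm yaw 0.001 | F along -9.0 lat 0.3 z 7.5 w -0.000
```

```bash
python3 -m inch '[{"gripper":0,"offset":[0.0025,0.0007,0],"spin":0},{"gripper":0,"offset":[0.0025,0.0007,0],"spin":0}]' >/dev/null; python3 b.py
```

```text
t 15.95 tcp bay x 43.5 y -0.5 z 14.1 mm yaw 0.000 | F along -9.8 lat 0.1 z 7.9 w 0.000
```

```bash
python3 -m inch '[{"gripper":0,"offset":[0,0,0],"spin":0},{"gripper":0,"offset":[0,0,0],"spin":0}]' >/dev/null; python3 b.py; python3 -m inch '[{"gripper":0,"offset":[0,0,0],"spin":0}]' >/dev/null; python3 b.py
```

```text
t 16.12 tcp bay x 43.6 y -0.6 z 14.1 mm yaw 0.000 | F along -8.3 lat -0.6 z 6.1 w -0.000
t 16.20 tcp bay x 43.5 y -0.6 z 14.1 mm yaw 0.000 | F along -8.6 lat 0.1 z 6.1 w 0.000
```

```bash
python3 -m inch '[{"gripper":0,"offset":[0.0025,0.0007,0],"spin":0},{"gripper":0,"offset":[0,0,0],"spin":0}]' >/dev/null; python3 b.py
```

```text
t 16.37 tcp bay x 44.2 y -0.7 z 14.1 mm yaw 0.000 | F along -10.8 lat -0.3 z 7.3 w -0.000
```

```bash
python3 -m inch '[{"gripper":0,"offset":[0.0025,0.0007,0],"spin":0},{"gripper":0,"offset":[0,0,0],"spin":0}]' >/dev/null; python3 b.py
```

```text
t 16.53 tcp bay x 44.8 y -0.8 z 14.1 mm yaw -0.000 | F along -12.8 lat 0.1 z 9.1 w 0.000
```

```bash
python3 - <<'E'
from h import *
p,d=r.capture("wrist"); cv2.imwrite("pics/w12.png",p)
for f in ("w10","w11","w12"):
    g=cv2.imread(f"pics/{f}.png").astype(int).sum(2)
    col=g[255:315,285:345].mean(1); lat=g[230,240:390]
    print(f,[int(x) for x in col])
E
```

```text
w10 [105, 105, 106, 106, 106, 105, 105, 105, 105, 104, 104, 104, 104, 103, 103, 104, 102, 103, 102, 101, 102, 101, 101, 102, 101, 101, 100, 109, 179, 287, 351, 377, 385, 384, 381, 374, 346, 324, 321, 318, 319, 319, 319, 316, 313, 311, 310, 308, 303, 301, 300, 297, 298, 298, 299, 292, 266, 231, 217, 214]
w11 [99, 97, 98, 98, 99, 97, 96, 97, 97, 97, 96, 96, 97, 96, 96, 95, 96, 96, 94, 96, 93, 94, 94, 94, 93, 93, 89, 128, 222, 293, 326, 346, 349, 343, 337, 320, 297, 281, 280, 281, 280, 281, 283, 286, 286, 285, 287, 286, 283, 282, 281, 281, 281, 281, 279, 263, 233, 209, 202, 201]
w12 [377, 377, 376, 377, 377, 375, 361, 322, 241, 145, 90, 83, 84, 84, 84, 85, 84, 84, 83, 83, 82, 84, 83, 82, 82, 84, 80, 88, 142, 227, 275, 293, 302, 307, 313, 310, 290, 267, 258, 263, 265, 262, 259, 260, 262, 262, 259, 255, 254, 255, 254, 253, 253, 254, 253, 244, 221, 195, 183, 180]
```

View pics/w12.png

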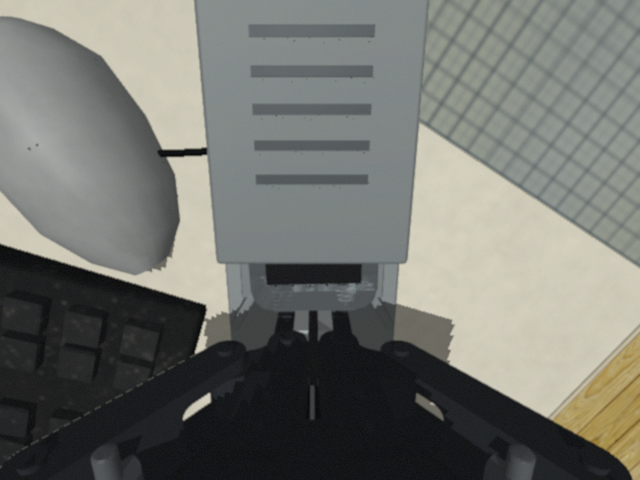

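```bash
python3 -m inch '[{"gripper":0,"offset":[0.0025,0.0007,0],"spin":0},{"gripper":0,"offset":[0,0,0],"spin":0}]' >/dev/null; python3 b.py
```

```text
t 16.75 tcp bay x 45.4 y -1.0 z 14.1 mm yaw -0.000 | F along -11.7 lat -1.0 z 9.4 w 0.000
```

```bash
python3 -m inch '[{"gripper":0,"offset":[0.002,0.0008,0],"spin":0},{"gripper":0,"offset":[0,0,0],"spin":0}]' >/dev/null; python3 b.py
```

```text
t 16.92 tcp bay x 45.9 y -1.1 z 14.1 mm yaw -0.000 | F along -12.0 lat -0.7 z 10.2 w 0.000
```

```bash
python3 -m inch '[{"gripper":0,"offset":[0.002,0.001,0],"spin":0},{"gripper":0,"offset":[0,0,0],"spin":0}]' >/dev/null; python3 b.py
```

```text
t 17.08 tcp bay x 46.5 y -1.1 z 14.0 mm yaw -0.001 | F along -14.0 lat -1.0 z 11.3 w 0.000
```

```bash
python3 -m inch '[{"gripper":0,"offset":[0.002,0.001,0],"spin":0},{"gripper":0,"offset":[0,0,0],"spin":0},{"gripper":0,"offset":[0,0,0],"spin":0},{"gripper":0,"offset":[0,0,0],"spin":0}]' >/dev/null; python3 b.py
```

```text
t 17.42 tcp bay x 47.0 y -1.1 z 14.1 mm yaw -0.001 | F along -15.3 lat -0.9 z 10.8 w 0.000
```

```bash
python3 -m inch '[{"gripper":0,"offset":[-0.005,-0.0014,0],"spin":0},{"gripper":0,"offset":[-0.005,-0.0014,0],"spin":0},{"gripper":0,"offset":[-0.006,-0.0017,0],"spin":0},{"gripper":0,"offset":[-0.006,-0.0017,0],"spin":0},{"gripper":0,"offset":[0,0,0],"spin":0},{"gripper":0,"offset":[0,0,0],"spin":0}]' >/dev/null; python3 b.py
python3 -c "
from h import *
p,d=r.capture('wrist'); cv2.imwrite('pics/w13.png',p)"
```

```text
t 17.92 tcp bay x 42.8 y 0.7 z 14.2 mm yaw 0.002 | F along 0.4 lat -0.1 z 0.8 w -0.000
```

View pics/w13.png

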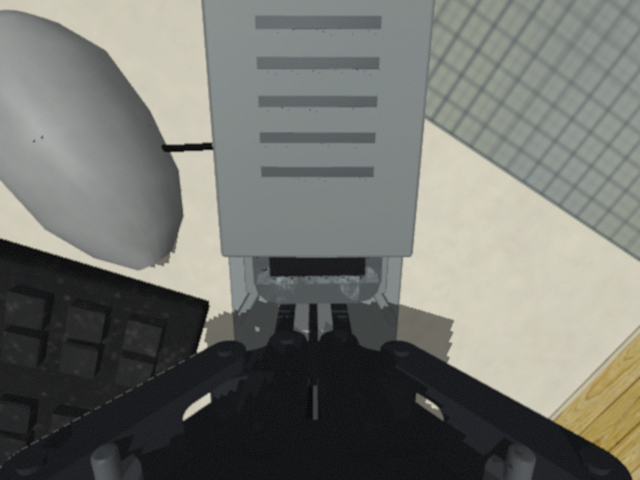

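```bash
python3 -m inch '[{"gripper":0,"offset":[0,0,0.02],"spin":0},{"gripper":0,"offset":[0,0,0.04],"spin":0},{"gripper":0,"offset":[0,0,0.06],"spin":0},{"gripper":0,"offset":[0,0,0.08],"spin":0},{"gripper":0,"offset":[-0.03,-0.01,0.08],"spin":0},{"gripper":0,"offset":[-0.08,-0.02,0.03],"spin":0},{"gripper":0,"offset":[-0.05,-0.02,0],"spin":0},{"gripper":0,"offset":[0,0,0],"spin":0}]' >/dev/null; python3 b.py
python3 - <<'E'
from h import *
s=r.state()
c={k:np.array(v) for k,v in r.get_calibration("wrist").items()}
p,d=r.capture("wrist"); cv2.imwrite("pics/w14.png",p); P,uv=cloud(d,c)
o=np.array([.568,-.265]);th=.2755;e=np.array([np.cos(th),np.sin(th)]);n=np.array([-e[1],e[0]])
B=np.stack([(P[:,:2]-o)@e,(P[:,:2]-o)@n],1)
k=(B[:,0]>.035)&(B[:,0]<.079)&(np.abs(B[:,1])<.024)&(P[:,2]>.034)&(P[:,2]<.043)
print(k.sum(),"tail",np.percentile(B[k,0],[1,99]),"lat",np.percentile(B[k,1],[1,99]),"z",np.median(P[k,2]))
E
```

```text
t 18.63 tcp bay x -29.0 y -3.4 z 140.0 mm yaw -0.002 | F along -0.3 lat -1.1 z -0.5 w 0.000
2478 tail [0.05838853 0.07886117] lat [-0.02277142  0.02185194] z 0.039033652132187784
```

View pics/w14.png

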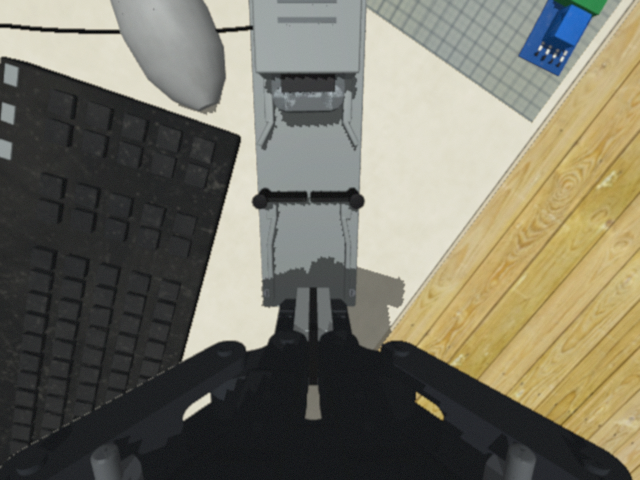

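```bash
python3 -m inch '[{"gripper":0,"offset":[0,0,0],"spin":0},{"gripper":0,"offset":[0,0,0],"spin":0}]'; python3 -c "
from h import *
print(r.sign_off())"
```

```text
clock: 18.85
ee_pos: [0.5455, -0.2723, 0.1383]
tool_rot: [-0.0, 0.99, 0.139, 0.0]
force: [-0.8, 0.9, 0.4]
width: -0.0
the job is handed in; nothing more can be done
None
```

The battery pack is in the charging bay behind the shut gate, resting against the contact plate. I handed the job in at about 18.9 s; no verdict came back.

**What I did:** I gripped the smaller of the two look-alike packs and laid it on the apron with its contacts towards the gate. I measured it 0 mm off centre and 0.003 rad out of line. I then pushed it with the shut fingers along the floor, through both leaves, until the force jumped from about 2 N to 9 N. That put the contact end about 113 mm past the gate. I pressed on about 5 mm more, backed off about 4 mm and lifted out.

**Last checks:**
- **Gate:** the last wrist picture shows both leaves shut.
- **Pack:** it lies flat, with its top 39 mm above the desk. Its rear edge is about 58 mm past the gate, and it looks in line with the channel.
- **Bystanders:** the heatsink and mouse were never touched. I took no final measurement of where they stand.

**What is less certain:**
- **Plate travel:** it was never measured directly. The fingers' travel gives about 5 mm pressed in, and the force gives about 5.6 mm.
- **Push force:** it reached about 15 N, more than the plate alone should take. I put the rest down to floor friction, as an 11 N vertical force came with it.
- **After release:** the pack came back about 1 mm. The measured rear edge would mean no spring-back at all, but that is within the camera's 1 to 2 mm error. Either way the plate should still be about 4 mm in.

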